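Plug in and latch the welder's interlock connector

ROBOT

A 6-joint arm with a two-finger parallel gripper is mounted at the origin on the work surface. World frame = base frame: x ahead of the robot, y to its left, z up, the work surface at z = 0. Lengths are in m, angles in rad, forces in N, time in s.
With the tool pointing down it reaches from about 0.25 to 0.8 m from the base axis. Payload 3.9 kg.
Tool frame: the origin (TCP) lies between the finger pads; the fingertips stand 25 mm ahead of it and the grasp point (between the pads) lies 6 mm ahead of it; z points along the fingers, y is the line along which they close (so a half turn about z gives the same grasp; the last joint's range is limited). The gripper opens to 85 mm and grips with 20 to 120 N. Pads are 22 mm wide; open, the fingers measure 114 mm over their backs; the gripper's body (76 mm by 85 mm) begins 54 mm behind the grasp point. The pads swing forward as they close: fully open they stand 13 mm farther back than shut.
Start: joints at [-1.252, 0.26, -0.138, 1.173, 0, 1.571], TCP at [0.165, -0.499, 0.256] pointing down, gripper open.
Joint ranges: [-2.78, 2.78], [-0.83, 1.72], [-1.28, 1.37], [-1.9, 2.12], [-1.57, 1.48], [-3.14, 3.14]. Speed limits (rad/s): [2.57, 2.57, 3.14, 3.14, 3.14, 3.14].

INTERFACE

Orientations are given as a unit quaternion [w, x, y, z].
In Python, from rig import ctrl, get_image gives the robot as it stands. The module is installed in compiled form; this text tells all that it offers.
- The arm moves only by the tool servo_tool, never from a script. Its argument "steps" is a list of rows, each an object with "linear": the shift along the tool's x, y, z in cm, a list of three; "spin": the turn about the tool's z in degrees; "claw": the opening, from 0 (shut) to 1 (fully open). In form: [{"linear": [dx, dy, dz], "spin": spin, "claw": claw}, ...]. A call has 1 to 10 rows; each row is the pose to reach, as a shift and turn from the pose commanded when the call began, along the tool's axes at that moment; what a row does not reach only later rows make up. A row lasts 1/10 s, in which the tool goes at most 50 mm and 8.59 degrees, less where a joint would pass 70% of its speed; a pose out of reach is approached as far as the arm can. A call with a gripper value outside its range is refused whole. The fingers move at their own pace and stop on an object; "newtons" is the grip in N (left out, the last holds). Time passes only in rows, so rows that repeat a pose let the fingers close. It gives the time, the measured TCP pose, the force, the opening and the grip force at its end, in the units of the state.
- ctrl.get_state(): the state, without advancing time (a new reading comes with each control period).
- get_image(name): name is "side" or "top"; returns a dict with "color" (400x640x3 uint8, red, green, blue), "camera_matrix" (3x3 intrinsics, pixels), "xyz" and "attitude" of the camera in the world. Camera axes: x right, y up, looking along -z (the intrinsics and any distortion apply to the point x, -y, -z); pixel columns grow to the right and rows downward; lengths in m; the calibration is good to about 2 mm. A picture is of the moment at which its call begins. There is no depth.
- ctrl.hand_in(): hands the job in; it is judged then, once.
The state is a dict: "time": time; "joint_positions": joint angles; "qvel": joint speeds; "joint_efforts": joint torques, N m; "eef_pos": TCP position; "tcp_rot": TCP orientation; "wrist_force": force on the tool from outside, world axes, zero at the start; "moment": the same for the moment, N m; "width": finger opening in m; "grip_force": force on a finger pad.
Only numpy, scipy, OpenCV 4.12 (cv2) and the standard library are available. Lean on these libraries where they do the work, as an engineer would, in place of code of your own. Each camera call takes 0.05 s, during which the arm holds its last target. There are 200 camera calls.

TASK

Get the welder ready: push the flat block plug along the bench, nose first, fully home into the grey socket housing, its body up against the housing, never lifting it off the bench. Then swing the housing's steel wire bail over the plug and down behind it until it stops, and leave the plug latched in. Leave everything else on the bench where it is.

Things in the scene. Friction and masses are not known exactly. Their poses are not given: they have to be found in the camera images.
- plug_center (a point): Centre, 22 mm up, of the black body of the block plug: loose, about 0.35 kg, flat on the bench. Body 90 mm wide (x), 60 long (y), 44 tall; z up. Its flat rear face is at y = -30 mm. From its +y face (y = +30 mm) a grey nose sticks out 35 mm. The body is too wide for most grippers: push it along the bench by its rear face and flat sides.
- plug_nose (a point): Middle of the end face of the plug's grey nose, 65 mm from plug_center along the plug's +y and 22 mm above the bench. The nose is 70 mm wide (x) and 28 mm tall (8 to 36 mm above the bench), with rounded edges.
- dock: Grey socket housing, bolted down: 100 mm wide (x), 90 long (y = 0 to 90), 48 tall, with a clamp 16 mm deep behind. Origin: on the bench under the middle of the mouth, in the plane of the front face; z up. The face looks along -y; the plug goes in along +y. Plug fully home: its plug_center at x = 0, y = -30 mm here, the plug's y along the housing's y.
- socket_mouth (a point): Middle of the socket hole in the plane of the housing's front face, 22 mm above the bench. The hole is 73 mm wide, from 6.5 to 38 mm above the bench, 40 mm deep; its two sides flare out by 5 mm each over the first 12 mm.
- bail_pivot (a point): Hinge axis of the bail, at the middle of the housing: 15 mm behind the face (y = +15 mm of the housing) and 40 mm above the bench; the axis runs along the housing's x.
- bail_bar (a point): Middle of the bail's cross bar. The bail is a U of 8 mm steel wire: two 87 mm arms hinged on the housing's sides, 57 mm either side of its middle, joined by a bar 114 mm long, parallel to the housing's x, 87 mm from the hinge axis. It comes down behind the rear face of a plug that is fully home; a plug that is 8 mm or more out blocks it.
- bail (a joint): Angle of the bail in rad: 0 = leaning back (to the housing's +y) 0.45 from upright, 0.45 = upright, 2.02 = level, pointing to the housing's -y, behind the plug; it stops at 2.10, a little below level. Starts between 0 and 0.35. The hinge is stiff and stays where it is left; about 2.5 N at the bar moves it.
- nozzle_a: Copper welding nozzle, 22 mm across, 30 mm tall, standing by the housing. Bystander; origin under its middle.
- nozzle_b: The same kind of nozzle on the other side of the housing. Bystander.
- round_plug: Round black plug with a steel nose lying in a cradle, 75 mm long, 44 mm tall. Bystander.
- plates: Stack of steel plates about 106 by 64 mm, 12 mm tall. Bystander; origin under its middle.
- magnet_square: Triangular welding magnet, about 80 mm, 16 mm tall. Bystander.
- brush: Hand brush lying on the bench. Bystander.
- tip_jar: Small glass jar with steel cap, 50 mm across, 50 mm tall. Bystander.
- coupon: Steel strip 70 by 30 by 4 mm. Bystander.
Mind the look-alikes: they are no part of the job. What is shaped like the part that bears plug_center but pink or white is not meant. What is shaped like the dock but orange is not meant.

How it is judged:
On the way, in this order (a step that is already met when the one before it is completed fails the run):
1. the plug is fully home in the socket, the bail not yet down (y of plug_center in the frame of dock above -0.0335 m and x of plug_center in the frame of dock between -0.004 and 0.004 m and angle between the y axis of plug_center and the y axis of dock, either way round below 0.06 rad and height (world z) of plug_center below 0.027 m and value of joint bail below 1.4 rad), for 0.2 s.
2. the bail is down behind the plug (value of joint bail above 2 rad), for 0.2 s.
At the end, for the whole second after the job is handed in: The plug is fully home (its body within 3.5 mm of the housing's face, within 4 mm of the middle, within 0.06 rad of straight, flat on the bench), the bail is down behind it (joint above 2.0 rad) and the bail is at rest (y of plug_center in the frame of dock above -0.0335 m and x of plug_center in the frame of dock between -0.004 and 0.004 m and angle between the y axis of plug_center and the y axis of dock, either way round below 0.06 rad and height (world z) of plug_center below 0.027 m and value of joint bail above 2 rad and velocity of joint bail between -0.05 and 0.05 rad/s); the robot touches nothing.
It fails at once if the plug is lifted more than 12 mm off the bench (height (world z) of plug_center above 0.034 m).
It fails at once if a bystander is shifted by more than 30 mm (distance of any of nozzle_a, nozzle_b, round_plug, plates, magnet_square, brush, tip_jar, coupon from where it was at the start of the episode above 0.03 m).
It also fails if it takes over 72 s, if anything falls off the work surface, if the arm or the gripper's body presses on something with over 40 N, if the wrist force passes 120 N, or if a joint passes its speed limit or range.

## Working session

There is one attempt and no reset: what is moved stays moved. The work goes in short steps, Python scripts to look and compute and a tool call to move; the robot and the scene stay as the last step left them, time stands still between calls to the robot, and variables do not carry over. Pictures are saved under pics/ and viewed, at most 10 in all, crops included, and the job is handed in when it is done.

Besides the shell and the picture viewer there is one more tool, called after "Emit:" by a JSON object that holds its "name" and its "arguments", one argument or row to a line. servo_tool: Moves the arm, as the interface text tells. Its arguments: {"type":"object","properties":{"steps":{"type":"array","items":{"type":"object","properties":{"linear":{"type":"array","items":{"type":"number"}},"spin":{"type":"number"},"claw":{"type":"number"}}}},"newtons":{"type":"number"}},"required":["steps"]}

```bash
mkdir -p pics; cat > h.py <<'E'
import numpy as np, cv2
from rig import ctrl, get_image
from scipy.spatial.transform import Rotation as R
def snap(n,f):
    d=get_image(n); cv2.imwrite('pics/'+f+'.png',d['color'][:,:,::-1]); np.savez('pics/'+f+'.npz',**{k:np.array(v) for k,v in d.items()}); return d
def cam(f):
    d=np.load('pics/'+f+'.npz'); q=d['attitude']
    return d['camera_matrix'],d['xyz'],(q if q.shape==(3,3) else R.from_quat(q[[1,2,3,0]]).as_matrix())
def unproj(f,uv,z):
    K,p,A=cam(f); r=np.linalg.inv(K)@np.array([uv[0],uv[1],1.]); r=A@np.array([r[0],-r[1],-r[2]])
    return p+r*(z-p[2])/r[2]
def proj(f,X):
    K,p,A=cam(f); c=(np.atleast_2d(X)-p)@A; c=c*[1,-1,-1]; c=c@K.T; return c[:,:2]/c[:,2:]
E
python3 - <<'E'
from h import *
for n in('top','side'):
    d=snap(n,n+'0'); print({k:np.array(v).round(4).tolist() for k,v in d.items() if k!='color'})
print(ctrl.get_state())
E
```

```text
{'camera_matrix': [[365.5081, 0.0, 314.1758], [0.0, 365.5081, 188.6928], [0.0, 0.0, 1.0]], 'xyz': [0.4231, 0.0181, 0.9501], 'attitude': [0.7136, 0.0632, -0.0528, -0.6957]}
{'camera_matrix': [[377.1647, 0.0, 319.2659], [0.0, 377.1647, 201.9987], [0.0, 0.0, 1.0]], 'xyz': [0.4675, 0.8287, 0.6427], 'attitude': [-0.0376, -0.0281, 0.4694, 0.8818]}
{'time': 0.1, 'joint_positions': array([-1.25202623e+00,  2.60638064e-01, -1.39281570e-01,  1.17268942e+00,
        2.22105620e-05,  1.57075885e+00]), 'qvel': array([ 0.00156609, -0.00191717,  0.00422709, -0.00085171, -0.00029537,
       -0.00060339]), 'joint_efforts': array([ 1.36963831e-04, -4.06507874e+01,  2.54527313e+01,  1.01144443e-02,
        4.72619558e-05, -4.37399365e-06]), 'eef_pos': array([ 0.16435761, -0.49799471,  0.25552204]), 'tcp_rot': array([-8.96639484e-04,  9.87321691e-01,  1.58729509e-01, -1.32868458e-04]), 'wrist_force': array([ 0.43449216, -0.38093471,  0.19324378]), 'moment': array([ 0.00249702, -0.02127171, -0.02687555]), 'grip_force': 0.0, 'width': 0.08557474099390766}
```

View pics/top0.png

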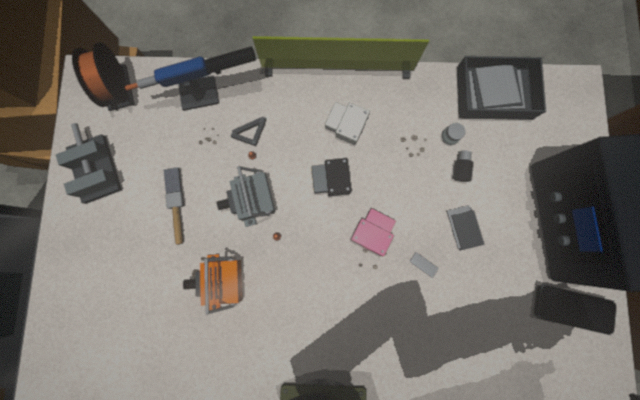

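View pics/side0.png

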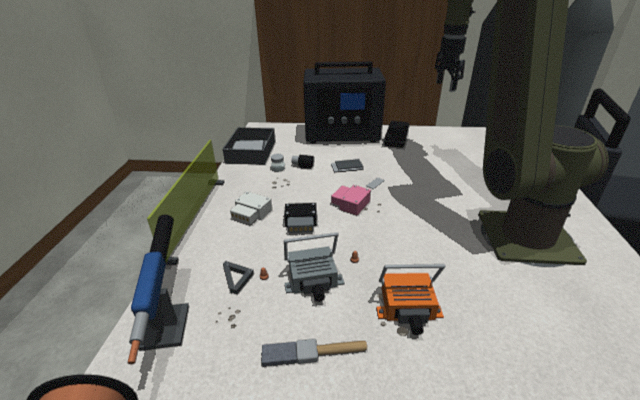

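Top view candidates. Plugs: black with grey nose at (332,177), white (348,122), pink (373,231). Housings: grey (250,194), orange (219,280). By the description I choose the black plug and the grey housing. Next I'll check that choice in a close crop.

```bash
python3 - <<'E'
from h import *
i=cv2.imread('pics/top0.png')[145:240,210:370]
cv2.imwrite('pics/c0.png',cv2.resize(i,None,fx=5,fy=5,interpolation=cv2.INTER_CUBIC))
E
```

```text
(no output)
```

View pics/c0.png

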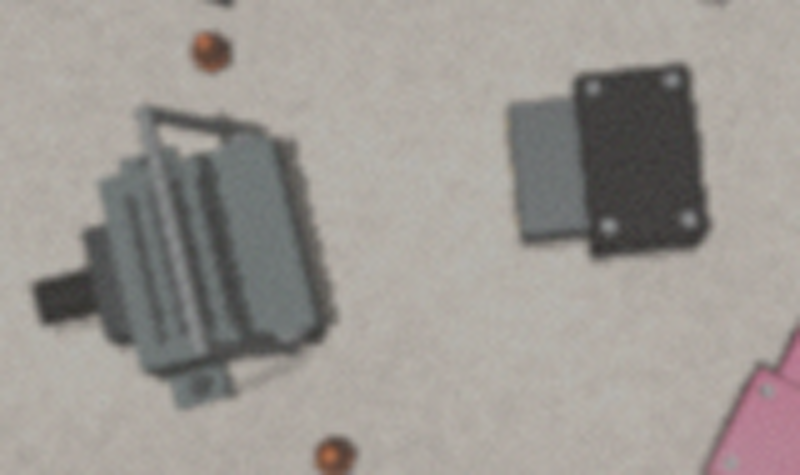

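The crop confirms it: black body at crop (575–708, 66–255) with its grey nose pointing left, facing the grey housing, whose bail is leaning back. Next I'll fit poses with edge models in both cameras.

```bash
cat > fit.py <<'E'
from h import *
from scipy.optimize import minimize
def grad(f):
    g=cv2.cvtColor(cv2.imread('pics/'+f+'.png'),cv2.COLOR_BGR2GRAY).astype(np.float32)
    g=cv2.GaussianBlur(g,(0,0),1.0); return np.dstack([cv2.Sobel(g,cv2.CV_32F,1,0),cv2.Sobel(g,cv2.CV_32F,0,1)])
def seg(f,G,a,b):
    p=proj(f,np.linspace(a,b,40)).astype(np.float32); t=p[-1]-p[0]; n=np.array([-t[1],t[0]])/np.linalg.norm(t)
    v=cv2.remap(G,p[None,:,0],p[None,:,1],cv2.INTER_LINEAR)[0]
    return np.minimum(np.abs(v@n),150).mean()*min(np.linalg.norm(t),40)/40
def plug_edges(q):
    return rect(45,-30,30,44)+[((-45,-30,0),(45,-30,0))]+[((-35,65,36),(35,65,36)),((-35,32,36),(-35,65,36)),((35,32,36),(35,65,36))]
def rect(w,y0,y1,z): c=[(-w,y0,z),(w,y0,z),(w,y1,z),(-w,y1,z)]; return list(zip(c,c[1:]+c[:1]))
def dock_edges(q):
    a=q[3]-.45; y=15-87*np.sin(a); z=40+87*np.cos(a); E=rect(50,0,90,48)
    for s in(-4,4):
        E+=[((-57,y+s*np.cos(a),z+s*np.sin(a)),(57,y+s*np.cos(a),z+s*np.sin(a)))]
    for x in(-57,57): E+=[((x,y,z),(x,15,40))]
    return E
def world(q,E):
    c,s=np.cos(q[2]),np.sin(q[2]); M=np.array([[c,-s,0],[s,c,0],[0,0,1]]); E=np.array(E)/1000
    return E@M.T+[q[0],q[1],0]
def fit(fs,edges,q0,sc):
    Gs=[grad(f) for f in fs]
    cost=lambda q:-sum(seg(f,G,a,b) for f,G in zip(fs,Gs) for a,b in world(q,edges(q)))
    best=None
    rng=np.random.default_rng(0)
    for k in range(12):
        x0=np.array(q0)+(rng.normal(size=len(q0))*sc if k else 0)
        S=np.vstack([x0]+[x0+np.eye(len(q0))[i]*sc[i] for i in range(len(q0))])
        r=minimize(cost,x0,method='Nelder-Mead',options=dict(initial_simplex=S,maxiter=400))
        if best is None or r.fun<best.fun: best=r
    return best.x,best.fun
def draw(f,items,out,box,k):
    i=cv2.imread('pics/'+f+'.png'); x0,y0,x1,y1=box
    i=cv2.resize(i[y0:y1,x0:x1],None,fx=k,fy=k,interpolation=cv2.INTER_CUBIC)
    for q,e in items:
        for a,b in world(q,e(q)):
            p=((proj(f,[a,b])-[x0,y0]+.5)*k).astype(int); cv2.line(i,tuple(map(int,p[0])),tuple(map(int,p[1])),(0,255,255),1)
    return i
E
python3 - <<'E'
from fit import *
full=lambda u,v:(210+u/5-.4,145+v/5-.4)
c=[unproj('top0',full(*p),.044)[:2] for p in((575,76),(688,66),(708,248),(592,255))]
pc=np.mean(c,0); n=unproj('top0',full(515,172),.036)[:2]-pc; py=np.arctan2(n[1],n[0])-np.pi/2
d0=unproj('top0',full(302,228),.048)[:2]; b=unproj('top0',full(125,275),.048)[:2]-d0
print(pc,py,d0,np.arctan2(b[1],b[0])-np.pi/2)
items=[]
fs=['top0','side0']
sc=[.004,.004,.04]
for fset in (['top0'],['side0'],fs):
    p=fit(fset,plug_edges,[*pc,py],sc); d=fit(fset,dock_edges,[*d0,np.arctan2(b[1],b[0])-np.pi/2,.2],sc+[.1])
    print(fset,p[0].round(4),p[1],d[0].round(4),d[1])
items=[(p[0],plug_edges),(d[0],dock_edges)]
a=draw('top0',items,'',(210,145,370,225),5); b=draw('side0',items,'',(230,190,370,310),4)
b=cv2.copyMakeBorder(b,0,0,0,800-b.shape[1],cv2.BORDER_CONSTANT)
cv2.imwrite('pics/o1.png',cv2.resize(np.vstack([a,b]),None,fx=.68,fy=.68,interpolation=cv2.INTER_AREA))
E
```

```text
[ 0.60518759 -0.02526185] 0.09245069575771359 [0.56589506 0.14383541] 0.28812618132835666
['top0'] [ 0.6062 -0.0261  0.1313] -657.7068481445312 [0.5682 0.1382 0.2784 0.2021] -493.37261962890625
['side0'] [ 0.6077 -0.0179  0.1122] -509.5482482910156 [0.5691 0.1503 0.3289 0.0545] -858.0029296875
['top0', 'side0'] [ 0.6063 -0.0248  0.1149] -1036.2132568359375 [0.5635 0.1484 0.2873 0.0605] -1288.185791015625
```

View pics/o1.png

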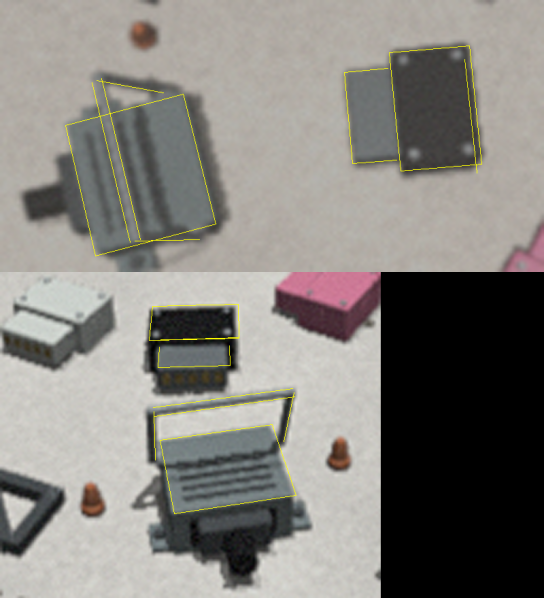

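The overlay shows the plug edges matching in both views, within about 2 mm. The housing's yaw is about 0.287 and its face is near (0.565, 0.145). In the dock frame the plug sits at about (-8, -175) mm, turned -0.17 rad, so a gentle arc brings it into line. I'll go behind the plug first.

Emit:
{"name": "servo_tool", "arguments": {
  "steps": [
    {"linear":[55.4,-24.7,0],"spin":-78.3,"claw":0.6},
    {"linear":[55.4,-24.7,0],"spin":-78.3,"claw":0.6},
    {"linear":[55.4,-24.7,0],"spin":-78.3,"claw":0.6},
    {"linear":[55.4,-24.7,0],"spin":-78.3,"claw":0.6},
    {"linear":[55.4,-24.7,0],"spin":-78.3,"claw":0.6},
    {"linear":[55.4,-24.7,0],"spin":-78.3,"claw":0.6},
    {"linear":[55.4,-24.7,0],"spin":-78.3,"claw":0.6},
    {"linear":[55.4,-24.7,0],"spin":-78.3,"claw":0.6},
    {"linear":[55.4,-24.7,0],"spin":-78.3,"claw":0.6},
    {"linear":[55.4,-24.7,0],"spin":-78.3,"claw":0.6}
  ]
}}

```text
time: 1.1
eef_pos: [0.5354, -0.1603, 0.2559]
tcp_rot: [-0.0, 0.664, 0.747, -0.0]
wrist_force: [0.4, -0.3, 0.9]
width: 0.0512
grip_force: 0.0
```

Emit:
{"name": "servo_tool", "arguments": {
  "steps": [
    {"linear":[0,0,0],"spin":0,"claw":0.6},
    {"linear":[0,0,0],"spin":0,"claw":0.6}
  ]
}}

```text
time: 1.3
eef_pos: [0.5346, -0.161, 0.2554]
tcp_rot: [-0.001, 0.665, 0.747, -0.001]
wrist_force: [-0.4, 0.1, -1.0]
width: 0.0512
grip_force: 0.0
```

```bash
cat >> h.py <<'E'
def yaw_of(s):  # heading of tool x
    q=np.array(s['tcp_rot']); x=R.from_quat(q[[1,2,3,0]]).apply([1,0,0]); return np.arctan2(x[1],x[0])
def steps(tgt):  # tgt rows (x,y,z,plugyaw): tool x = plug +y
    s=ctrl.get_state(); h=yaw_of(s); p=s['eef_pos']; print('at',np.round(p,4),'plugyaw',round(h-np.pi/2,4),'F',np.round(s['wrist_force'],1))
    for t in tgt:
        d=np.array(t[:3])-p; c,sn=np.cos(h),np.sin(h)
        dt=(t[3]+np.pi/2-h+np.pi)%(2*np.pi)-np.pi
        print(np.round([100*(d[0]*c+d[1]*sn),100*(d[0]*sn-d[1]*c),-100*d[2]],2).tolist(),round(-np.degrees(dt),1))
E
python3 - <<'E'
from h import *
steps([(.6139,-.0903,.255,.115),(.6139,-.0903,.034,.115)])
print(unproj('top0',(370,208),.03),unproj('top0',(353,232),.03))
E
```

```text
at [ 0.5346 -0.161   0.2554] plugyaw 0.117 F [-0.4  0.1 -1. ]
[6.09, 8.7, 0.04] 0.1
[6.09, 8.7, 22.14] 0.1
[ 0.52939707 -0.10859029  0.03      ] [ 0.4680435  -0.06627267  0.03      ]
```

Emit:
{"name": "servo_tool", "arguments": {
  "steps": [
    {"linear":[3.5,5,0],"spin":0,"claw":0.6},
    {"linear":[6.1,8.7,0],"spin":0,"claw":0.6},
    {"linear":[6.1,8.7,5],"spin":0,"claw":0.6},
    {"linear":[6.1,8.7,10],"spin":0,"claw":0.6},
    {"linear":[6.1,8.7,15],"spin":0,"claw":0.6},
    {"linear":[6.1,8.7,19],"spin":0,"claw":0.6},
    {"linear":[6.1,8.7,21],"spin":0,"claw":0.6},
    {"linear":[6.1,8.7,22],"spin":0,"claw":0.6},
    {"linear":[6.1,8.7,22],"spin":0,"claw":0.6}
  ]
}}

```text
time: 2.2
eef_pos: [0.6121, -0.0926, 0.0352]
tcp_rot: [-0.001, 0.666, 0.746, -0.001]
wrist_force: [0.7, -0.1, -0.2]
width: 0.0512
grip_force: 0.0
```

```bash
python3 - <<'E'
from h import *
steps([(.6139,-.0903,.034,.115)])
snap('top','top1');snap('side','side1')
a=cv2.imread('pics/top1.png')[140:240,230:390]; b=cv2.imread('pics/side1.png')[150:310,220:390]
a=cv2.resize(a,(480,300),interpolation=cv2.INTER_CUBIC);b=cv2.resize(b,(318,300),interpolation=cv2.INTER_CUBIC)
cv2.imwrite('pics/v1.png',np.hstack([a,b]))
E
```

```text
at [ 0.6121 -0.0926  0.0352] plugyaw 0.1127 F [ 0.7 -0.1 -0.2]
[0.21, 0.2, 0.12] -0.1
```

View pics/v1.png

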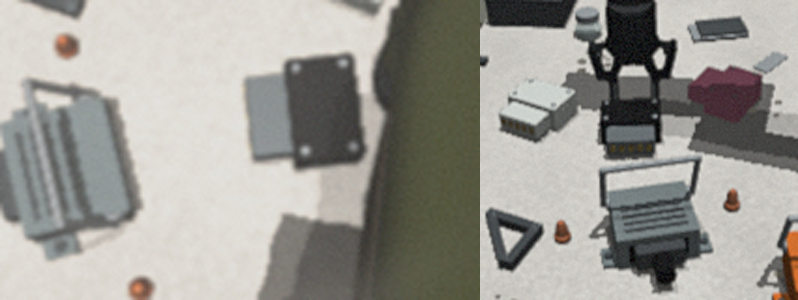

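The gripper stands squarely behind the plug with no contact; the plug is still visible in both views. Next I'll work out the arc push.

```bash
cat >> h.py <<'E'
def tcp_for(D,x,y,phi,off=.041,z=.0345):  # plug pose in dock frame -> TCP world row
    px=x+off*np.sin(phi); py=y-off*np.cos(phi); c,s=np.cos(D[2]),np.sin(D[2])
    return (D[0]+c*px-s*py, D[1]+s*px+c*py, z, D[2]+phi)
E
python3 - <<'E'
from h import *
D=(.5655,.1455,.286); L=.100; phi0=-.172
rows=[tcp_for(D,-.0085-.002,-.1747-.012,phi0), tcp_for(D,-.0085-.001,-.1747-.004,phi0)]
for s in np.arange(.006,.061,.006):
    ph=phi0*(1-s/L); x=-.0085-phi0*(s-s*s/2/L); rows.append(tcp_for(D,x,-.1747+s,ph))
steps(rows)
E
```

```text
at [ 0.6145 -0.0924  0.0376] plugyaw 0.1135 F [ 0.1 -0.1 -0.3]
[1.52, -0.0, 0.31] -0.0
[2.32, -0.04, 0.31] -0.0
[3.34, 0.03, 0.31] -0.6
[3.95, 0.06, 0.31] -1.2
[4.56, 0.08, 0.31] -1.8
[5.17, 0.1, 0.31] -2.4
[5.77, 0.12, 0.31] -3.0
[6.38, 0.13, 0.31] -3.6
[6.98, 0.13, 0.31] -4.2
[7.59, 0.12, 0.31] -4.8
[8.19, 0.11, 0.31] -5.4
[8.79, 0.09, 0.31] -5.9
```

Emit:
{"name": "servo_tool", "arguments": {
  "steps": [
    {"linear":[1.5,0,0.1],"spin":0,"claw":0.6},
    {"linear":[2.3,0,0.1],"spin":0,"claw":0.6},
    {"linear":[3.0,0,0.1],"spin":-0.3,"claw":0.6},
    {"linear":[3.6,0.05,0.1],"spin":-0.9,"claw":0.6},
    {"linear":[4.2,0.07,0.1],"spin":-1.5,"claw":0.6},
    {"linear":[4.8,0.09,0.1],"spin":-2.1,"claw":0.6},
    {"linear":[5.4,0.11,0.1],"spin":-2.7,"claw":0.6},
    {"linear":[6.0,0.12,0.1],"spin":-3.2,"claw":0.6},
    {"linear":[6.6,0.13,0.1],"spin":-3.8,"claw":0.6},
    {"linear":[6.6,0.13,0.1],"spin":-3.8,"claw":0.6}
  ]
}}

```text
time: 3.3
eef_pos: [0.6072, -0.0246, 0.0351]
tcp_rot: [-0.001, 0.64, 0.769, 0.0]
wrist_force: [-0.4, 0.3, -0.9]
width: 0.0509
grip_force: 0.0
```

```bash
cat > meas.py <<'E'
from fit import *
import sys
def rel(D,p): c,s=np.cos(D[2]),np.sin(D[2]); d=np.array(p[:2])-D[:2]; return np.round([1e3*(c*d[0]+s*d[1]),1e3*(-s*d[0]+c*d[1]),1e3*(p[2]-D[2])],1)
def run(t,guess,D=np.array((.5655,.1455,.286,.1))):
    snap('top','top'+t);snap('side','side'+t); sc=[.004,.004,.03]
    for fs in(['top'+t],['side'+t],['top'+t,'side'+t]):
        p,_=fit(fs,plug_edges,guess,sc); print(fs,p.round(4),rel(D,p))
    return p
def sheet(t,name):
    a=cv2.imread('pics/top%s.png'%t)[150:230,210:370]; b=cv2.imread('pics/side%s.png'%t)[180:310,250:380]
    cv2.imwrite('pics/%s.png'%name,np.hstack([cv2.resize(a,(480,240),interpolation=cv2.INTER_CUBIC),cv2.copyMakeBorder(cv2.resize(b,(240,240),interpolation=cv2.INTER_CUBIC),0,0,0,0,0)]))
E
python3 - <<'E'
from meas import *
steps([])
D=(.5655,.1455,.286)
t=tcp_for(D,0,0,0); s=ctrl.get_state(); y=yaw_of(s)-np.pi/2; p=s['eef_pos'][:2]+.041*np.array([-np.sin(y),np.cos(y)])
print('from tcp',rel(D,[*p,y]))
run('2',[*p,y]); sheet('2','v2')
E
```

```text
at [ 0.6072 -0.0246  0.0351] plugyaw 0.1823 F [-0.4  0.3 -0.9]
from tcp [  -3.8 -134.1 -103.7]
['top2'] [0.6004 0.0174 0.1887] [  -2.6 -132.8  -97.3]
['side2'] [0.6021 0.0259 0.1999] [   1.4 -125.1  -86.1]
['top2', 'side2'] [0.6022 0.0252 0.1994] [   1.3 -125.8  -86.6]
```

View pics/v2.png

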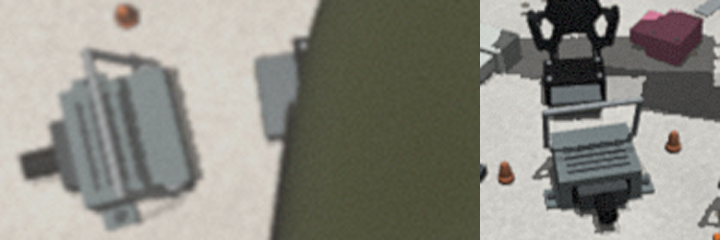

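```bash
python3 - <<'E'
from meas import *
for yaw in(.277,.287,.297):
  for f,ps in(('top0',[(.6062,-.0261,.1313),(.6004,.0174,.1887)]),('side0',[(.6077,-.0179,.1122),(.6021,.0259,.1999)])):
    e=lambda q:dock_edges([q[0],q[1],yaw,q[2]])
    from fit import world
    import fit as F
    Gs=grad(f)
    best=min((minimize(lambda q:-sum(seg(f,Gs,a,b) for a,b in world([q[0],q[1],yaw],e(q))),[.566+dx,.145+dy,.12+db],method='Nelder-Mead',options=dict(initial_simplex=np.array([.566+dx,.145+dy,.12+db])+np.vstack([np.zeros(3),np.diag([.004,.004,.08])]))) for dx in(-.003,.003) for dy in(-.006,0,.006) for db in(-.08,.08)),key=lambda r:r.fun)
    D=[best.x[0],best.x[1],yaw]; print(yaw,f,best.x.round(4),round(best.fun),[rel(D,p).tolist() for p in ps])
E
```

```text
0.277 top0 [0.5688 0.1384 0.0119] -526 [[-9.0, -168.5, -145.7], [-2.7, -125.0, -88.3]]
0.277 side0 [0.5628 0.1502 0.059 ] -844 [[-2.8, -174.0, -164.8], [3.8, -130.3, -77.1]]
0.287 top0 [0.5615 0.1371 0.0233] -557 [[-3.3, -169.2, -155.7], [3.4, -125.9, -98.3]]
0.287 side0 [0.5634 0.1506 0.0622] -843 [[-5.2, -174.1, -174.8], [1.8, -130.5, -87.1]]
0.297 top0 [0.562  0.137  0.0167] -557 [[-5.4, -168.9, -165.7], [1.8, -125.6, -108.3]]
0.297 side0 [0.568  0.1486 0.0458] -847 [[-10.8, -170.9, -184.8], [-3.3, -127.3, -97.1]]
```

```bash
python3 - <<'E'
from h import *
a=cv2.imread('pics/top0.png')[160:225,222:282]; b=cv2.imread('pics/side0.png')[228:293,280:348]
cv2.imwrite('pics/z1.png',np.hstack([cv2.resize(i,None,fx=6,fy=6,interpolation=cv2.INTER_CUBIC) for i in(a,b)]))
E
```

```text
(no output)
```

View pics/z1.png

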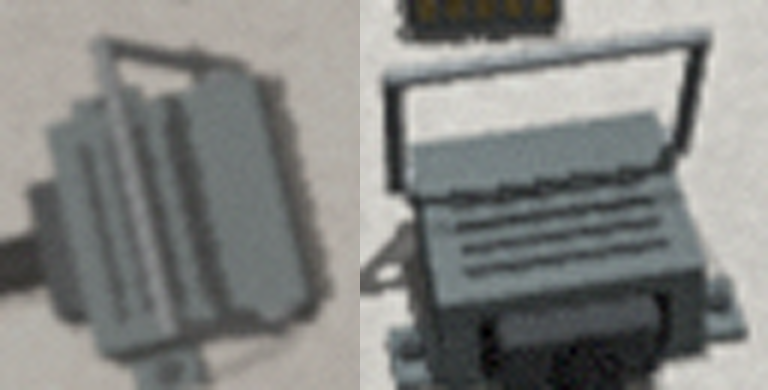

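The zoom shows the bar running (102,44)–(168,330) in the top half and (392,78)–(705,38) in the side half. Housing top corners in the side half are (410,148), (656,113), (704,270) and (432,305). I'll solve jointly from these keypoints.

```bash
cat > joint.py <<'E'
from meas import *
from scipy.optimize import least_squares
T=lambda u,v:(222+u/6-.4,160+v/6-.4); S=lambda u,v:(280+(u-360)/6-.4,228+v/6-.4)
def dockpts(q):
    a=q[3]-.45; y=15-87*np.sin(a); z=40+87*np.cos(a); 
    return world(q,[(-57,y,z),(57,y,z),(-50,0,48),(50,0,48),(50,90,48),(-50,90,48)])
# dock x axis = away from robot = up in top image, left in side image
top=[T(168,330),T(102,44),T(312,298),T(258,78),T(52,128),T(100,352)]
side=[S(705,38),S(392,78),S(656,113),S(410,148),S(432,305),S(704,270)]
C=np.array([(-45,-30,44),(45,-30,44),(45,30,44),(-45,30,44),(0,65,36)])
pt=proj('top0',world((.6062,-.0261,.1313),C)); ps=proj('side0',world((.6077,-.0179,.1122),C))
def res(v):
    q,p,st,ss=v[:4],v[4:7],v[7:9],v[9:11]
    d=dockpts(q); P=world(p,C)
    return np.concatenate([(proj('top0',d)+st-top).ravel(),(proj('side0',d)+ss-side).ravel(),(proj('top0',P)+st-pt).ravel(),(proj('side0',P)+ss-ps).ravel(),v[7:]/1.])
r=least_squares(res,[.566,.145,.287,.1,.606,-.025,.12,0,0,0,0],loss='soft_l1',x_scale=[.01,.01,.1,.1,.01,.01,.1,1,1,1,1])
E
python3 - <<'E'
from joint import *
v=r.x; print('dock',v[:4].round(4),'plug',v[4:7].round(4),'sh',v[7:].round(2)); print(rel(v[:3],v[4:7]))
print(r.fun[:-4].reshape(-1,2).round(1).tolist())
cov=np.linalg.inv(r.jac.T@r.jac); print(np.sqrt(np.diag(cov))[:7].round(4))
E
```

```text
dock [0.5648 0.1471 0.2708 0.0679] plug [ 0.6072 -0.0246  0.1245] sh [ 0.39  0.24 -0.34  1.06]
[  -5.1 -176.8 -146.3]
[[0.4, 0.1], [1.0, 0.4], [-0.1, 0.9], [0.1, -0.7], [-0.4, -0.5], [-0.1, 0.7], [-0.8, 0.7], [-0.2, 0.5], [-0.0, 0.1], [-0.3, -0.5], [0.5, 0.3], [0.0, -0.1], [-0.3, -0.1], [-0.1, -0.1], [-0.1, -0.2], [-0.3, -0.2], [-0.2, -0.3], [-0.1, -0.3], [0.1, -0.1], [0.4, -0.3], [0.2, -0.5], [0.5, -0.5]]
[0.002  0.0025 0.0135 0.0215 0.0022 0.0028 0.0175]
```

The residuals are sub-pixel: dock at (0.5648, 0.1471), yaw 0.271. The plug is now about +1 mm lateral at y ≈ -133 mm, with heading error -0.086. I'll continue with a gentle S-curve.

```bash
python3 - <<'E'
from h import *
D=(.5648,.1471,.271); x=.0011;y=-.1332; rows=[]
s=ctrl.get_state(); 
t0=tcp_for(D,x,y,-.086,.044); print('model tcp',np.round(t0,4))
f=lambda s:np.interp(s,[0,24,48],[-.086,.05,0])
for k in range(48):
    ph=f(k+.5); x-=.001*np.sin(ph); y+=.001*np.cos(ph)
    if k%6==5: rows.append(tcp_for(D,x,y,f(k+1),.044))
steps([t0]+rows)
E
```

```text
model tcp [ 0.6096 -0.0242  0.0345  0.185 ]
at [ 0.607  -0.0251  0.0349] plugyaw 0.1816 F [0.9 0.8 0.4]
[0.04, 0.27, 0.04] -0.2
[0.65, 0.41, 0.04] -2.1
[1.25, 0.53, 0.04] -4.1
[1.86, 0.62, 0.04] -6.0
[2.48, 0.7, 0.04] -8.0
[3.07, 0.56, 0.04] -7.3
[3.65, 0.44, 0.04] -6.6
[4.25, 0.32, 0.04] -5.8
[4.84, 0.21, 0.04] -5.1
```

Emit:
{"name": "servo_tool", "arguments": {
  "steps": [
    {"linear":[0.6,0.14,0],"spin":-2,"claw":0.6},
    {"linear":[1.2,0.26,0],"spin":-4,"claw":0.6},
    {"linear":[1.8,0.35,0],"spin":-6,"claw":0.6},
    {"linear":[2.4,0.42,0],"spin":-7.8,"claw":0.6},
    {"linear":[3.0,0.29,0],"spin":-7.2,"claw":0.6},
    {"linear":[3.6,0.17,0],"spin":-6.5,"claw":0.6},
    {"linear":[4.2,0.05,0],"spin":-5.8,"claw":0.6},
    {"linear":[4.8,-0.06,0],"spin":-5,"claw":0.6},
    {"linear":[4.8,-0.06,0],"spin":-5,"claw":0.6}
  ]
}}

```text
time: 4.3
eef_pos: [0.5978, 0.0224, 0.0353]
tcp_rot: [-0.001, 0.606, 0.795, 0.0]
wrist_force: [-0.0, -0.9, -0.3]
width: 0.0511
grip_force: 0.0
```

```bash
python3 - <<'E'
from meas import *
steps([])
D=(.5648,.1471,.271)
s=ctrl.get_state(); y=yaw_of(s)-np.pi/2; p=s['eef_pos'][:2]+.044*np.array([-np.sin(y),np.cos(y)])+[-.001,.0]
print('from tcp',rel(D,[*p,y]))
q=run('3',[p[0],p[1]+.006,y],D)
print('side corrected',rel(D,fit(['side3'],plug_edges,[p[0],p[1]+.006,y],[.003,.003,.03])[0]-[.0005,.0067,0]))
b=cv2.imread('pics/side3.png')[195:295,275:360]; a=cv2.imread('pics/top3.png')[150:230,210:310]
cv2.imwrite('pics/v3.png',np.hstack([cv2.resize(b,(408,480),interpolation=cv2.INTER_CUBIC),cv2.resize(a,(390,480),interpolation=cv2.INTER_CUBIC)]))
E
```

```text
at [0.5978 0.0224 0.0353] plugyaw 0.2688 F [-0.  -0.9 -0.3]
from tcp [ -2.5 -84.7  -2.2]
['top3'] [0.5975 0.0932 0.2683] [ 17.1 -60.7  -2.7]
['side3'] [0.5893 0.072  0.2789] [  3.5 -78.9   7.9]
['top3', 'side3'] [0.5893 0.0717 0.2703] [  3.4 -79.2  -0.7]
side corrected [  1.3 -85.2   7.9]
```

View pics/v3.png

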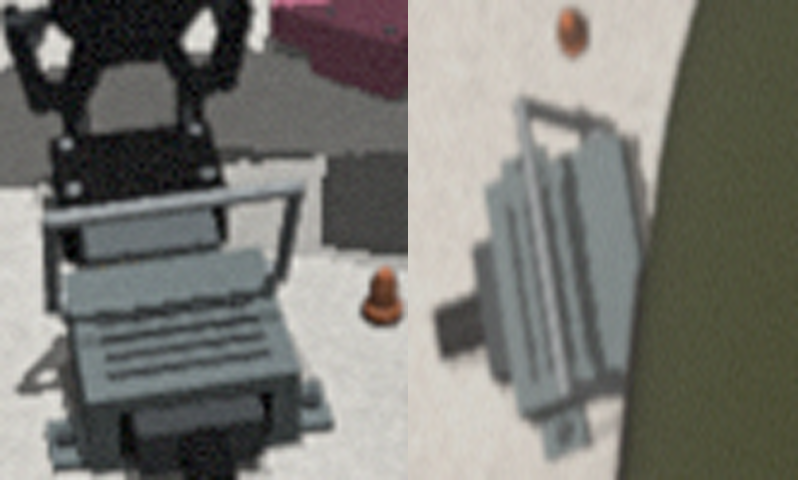

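```bash
python3 - <<'E'
from joint import *
v=r.x; D=v[:3]; sh=v[9:11]
c=lambda f:(lambda X:(proj('side3',X)+f-[275,195]+.5)*4.8)
P=c(sh)
print('dock front corners -x,+x',P(world(D,[(-50,0,48),(50,0,48)])).round().tolist(),'rear',P(world(D,[(-50,90,48),(50,90,48)])).round().tolist())
fq=fit(['side3'],plug_edges,[.589,.072,.27],[.003,.003,.03])[0]
print('fit body front,rear',c(0)(world(fq,[(-45,30,44),(45,30,44),(-45,-30,44),(45,-30,44),(-35,65,36),(35,65,36)])).round().tolist())
obs=proj('side3',world(fq,C))
g=least_squares(lambda q:(proj('side3',world(q,C))+sh-obs).ravel(),fq,x_scale=[.01,.01,.1]).x; print(g.round(4),rel(D,g))
for x in(0,.003,.006):
    w=world(D,[(1e3*x-45,-55,44),(1e3*x+45,-55,44),(1e3*x-35,-20,36),(1e3*x+35,-20,36)]); print(x,P(w).round().tolist())
E
```

```text
dock front corners -x,+x [[261.0, 250.0], [63.0, 275.0]] rear [[300.0, 375.0], [84.0, 404.0]]
fit body front,rear [[229.0, 192.0], [58.0, 214.0], [208.0, 125.0], [46.0, 145.0], [223.0, 249.0], [87.0, 267.0]]
[0.589  0.0677 0.2784] [  2.1 -83.    7.6]
0 [[231.0, 190.0], [61.0, 211.0], [225.0, 246.0], [89.0, 264.0]]
0.003 [[226.0, 190.0], [56.0, 212.0], [219.0, 247.0], [84.0, 264.0]]
0.006 [[220.0, 191.0], [50.0, 212.0], [213.0, 248.0], [78.0, 265.0]]
```

Model projection puts the plug about +2–3 mm lateral and straight, within the flare. I'll push on with a small sideways drift toward the middle.

Emit:
{"name": "servo_tool", "arguments": {
  "steps": [
    {"linear":[0.6,-0.09,0],"spin":0,"claw":0.6},
    {"linear":[1.2,-0.18,0],"spin":0,"claw":0.6},
    {"linear":[1.8,-0.24,0],"spin":0,"claw":0.6},
    {"linear":[2.3,-0.26,0],"spin":0,"claw":0.6},
    {"linear":[2.8,-0.26,0],"spin":0,"claw":0.6},
    {"linear":[3.2,-0.26,0],"spin":0,"claw":0.6},
    {"linear":[3.6,-0.26,0],"spin":0,"claw":0.6}
  ]
}}

```text
time: 5.1
eef_pos: [0.5863, 0.0556, 0.0354]
tcp_rot: [0.0, 0.606, 0.795, -0.0]
wrist_force: [1.6, -0.9, 0.4]
width: 0.0513
grip_force: 1.1
```

Emit:
{"name": "servo_tool", "arguments": {
  "steps": [
    {"linear":[0.4,0,0],"spin":0,"claw":0.6},
    {"linear":[0.8,0,0],"spin":0,"claw":0.6},
    {"linear":[1.1,0,0],"spin":0,"claw":0.6},
    {"linear":[1.3,0,0],"spin":0,"claw":0.6}
  ]
}}

```text
time: 5.5
eef_pos: [0.5829, 0.0681, 0.0353]
tcp_rot: [0.0, 0.606, 0.795, 0.0]
wrist_force: [1.2, -1.4, 2.1]
width: 0.0513
grip_force: 1.2
```

Emit:
{"name": "servo_tool", "arguments": {
  "steps": [
    {"linear":[0.2,0,0],"spin":0,"claw":0.6},
    {"linear":[0.4,0,0],"spin":0,"claw":0.6},
    {"linear":[0.5,0,0],"spin":0,"claw":0.6}
  ]
}}

```text
time: 5.8
eef_pos: [0.5816, 0.0728, 0.0353]
tcp_rot: [0.0, 0.606, 0.795, 0.0]
wrist_force: [0.5, -2.5, 1.8]
width: 0.0514
grip_force: 1.2
```

Emit:
{"name": "servo_tool", "arguments": {
  "steps": [
    {"linear":[0.15,0,0],"spin":0,"claw":0.6},
    {"linear":[0.3,0,0],"spin":0,"claw":0.6}
  ]
}}

```text
time: 6.0
eef_pos: [0.5808, 0.0756, 0.0354]
tcp_rot: [0.0, 0.606, 0.795, 0.0]
wrist_force: [1.3, -2.2, 2.0]
width: 0.0512
grip_force: 1.2
```

Emit:
{"name": "servo_tool", "arguments": {
  "steps": [
    {"linear":[0.15,0,0],"spin":0,"claw":0.6},
    {"linear":[0.3,0,0],"spin":0,"claw":0.6},
    {"linear":[0.4,0,0],"spin":0,"claw":0.6}
  ]
}}

```text
time: 6.3
eef_pos: [0.5804, 0.0777, 0.0354]
tcp_rot: [0.002, 0.606, 0.795, -0.001]
wrist_force: [2.8, -9.4, 1.5]
width: 0.051
grip_force: 4.9
```

Emit:
{"name": "servo_tool", "arguments": {
  "steps": [
    {"linear":[0.1,0,0],"spin":0,"claw":0.6},
    {"linear":[0.2,0,0],"spin":0,"claw":0.6}
  ]
}}

```text
time: 6.5
eef_pos: [0.5805, 0.0779, 0.0355]
tcp_rot: [0.004, 0.607, 0.795, -0.002]
wrist_force: [3.7, -15.1, 2.7]
width: 0.0509
grip_force: 7.5
```

```bash
python3 - <<'E'
from joint import *
steps([])
snap('side','side4'); snap('top','top4')
v=r.x; D=v[:3]; sh=v[9:11]
fq=fit(['side4'],lambda q:rect(45,-30,30,44),[.574,.123,.27],[.003,.003,.03])[0]
obs=proj('side4',world(fq,C[:4]))
g=least_squares(lambda q:(proj('side4',world(q,C[:4]))+sh-obs).ravel(),fq,x_scale=[.01,.01,.1]).x; print(g.round(4),rel(D,g))
b=cv2.imread('pics/side4.png')[195:295,275:360]; a=cv2.imread('pics/top4.png')[150:230,210:310]
cv2.imwrite('pics/v4.png',np.hstack([cv2.resize(b,(408,480),interpolation=cv2.INTER_CUBIC),cv2.resize(a,(390,480),interpolation=cv2.INTER_CUBIC)]))
E
```

```text
at [0.5805 0.0779 0.0355] plugyaw 0.2673 F [  3.7 -15.1   2.7]
[0.573  0.1143 0.2388] [ -0.9 -33.9 -32. ]
```

View pics/v4.png

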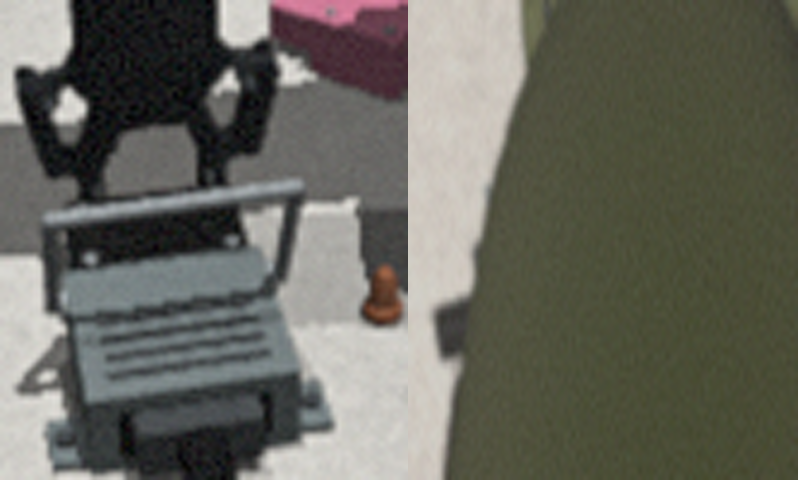

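The plug has stopped against the housing face: force climbs to 15 N with no further advance, and TCP y = -71 mm matches home plus the finger offset. I'll press briefly, back off, rise and shut the claw.

Emit:
{"name": "servo_tool", "arguments": {
  "steps": [
    {"linear":[0.15,0,0],"spin":0,"claw":0.6},
    {"linear":[0.15,0,0],"spin":0,"claw":0.6},
    {"linear":[0.15,0,0],"spin":0,"claw":0.6},
    {"linear":[-1,0,0],"spin":0,"claw":0.6},
    {"linear":[-4,0,0],"spin":0,"claw":0.6},
    {"linear":[-5,0,-4],"spin":0,"claw":0.3},
    {"linear":[-5,0,-9],"spin":0,"claw":0},
    {"linear":[-5,0,-14],"spin":0,"claw":0},
    {"linear":[-5,0,-19],"spin":0,"claw":0},
    {"linear":[-5,0,-20],"spin":0,"claw":0}
  ]
}}

```text
time: 7.6
eef_pos: [0.595, 0.034, 0.2417]
tcp_rot: [0.003, 0.606, 0.795, 0.004]
wrist_force: [1.2, 1.2, 0.3]
width: 0.0002
grip_force: 0.0
```

```bash
python3 - <<'E'
from joint import *
D=r.x[:3]; c,s=np.cos(D[2]),np.sin(D[2])
W=lambda y,z:(D[0]-s*y,D[1]+c*y,z,.2673)
steps([W(.077,.235),W(.077,.131)])
snap('side','side5')
v=r.x; sh=v[9:11]
G=grad('side5')
# bail angle from side view
B=lambda b:sum(seg('side5',G,a+0,e+0) for a,e in world(D,dock_edges([0,0,0,b])[4:6]))
fq=fit(['side5'],lambda q:rect(45,-30,30,44)[:2]+rect(45,-30,30,44)[3:],[.574,.121,.27],[.003,.003,.03])[0]
obs=proj('side5',world(fq,C[:4]))
g=least_squares(lambda q:(proj('side5',world(q,C[:4]))+sh-obs).ravel(),fq,x_scale=[.01,.01,.1]).x; print(g.round(4),rel(D,g))
b=cv2.imread('pics/side5.png')[195:295,275:360]
cv2.imwrite('pics/v5.png',cv2.resize(b,(510,600),interpolation=cv2.INTER_CUBIC))
E
```

```text
at [0.595  0.034  0.2417] plugyaw 0.2685 F [1.2 1.2 0.3]
[19.4, 0.08, 0.67] 0.1
[19.4, 0.08, 11.07] 0.1
[0.5726 0.1138 0.257 ] [ -1.4 -34.2 -13.8]
```

View pics/v5.png

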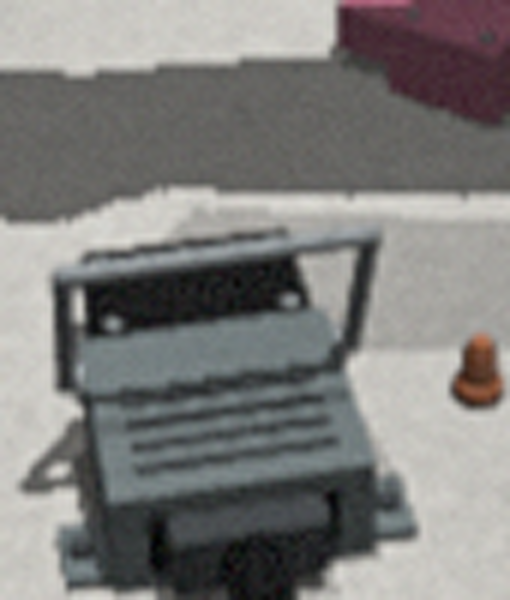

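The view shows the plug body up against the housing face, the bail still up and the nozzles undisturbed. Next: over the bail, down behind its bar.

Emit:
{"name": "servo_tool", "arguments": {
  "steps": [
    {"linear":[5,0,0],"spin":0,"claw":0},
    {"linear":[10,0,0],"spin":0,"claw":0},
    {"linear":[15,0.1,0],"spin":0,"claw":0},
    {"linear":[19.5,0.1,0],"spin":0,"claw":0},
    {"linear":[19.5,0.1,3],"spin":0,"claw":0},
    {"linear":[19.5,0.1,7],"spin":0,"claw":0},
    {"linear":[19.5,0.1,10],"spin":0,"claw":0},
    {"linear":[19.5,0.1,11],"spin":0,"claw":0},
    {"linear":[19.5,0.1,11],"spin":0,"claw":0}
  ]
}}

```text
time: 8.55
eef_pos: [0.5392, 0.2208, 0.1225]
tcp_rot: [-0.002, 0.606, 0.795, -0.003]
wrist_force: [0.1, -0.1, 0.1]
width: 0.0002
grip_force: 0.0
```

```bash
cat >> joint.py <<'E'
def where():
    s=ctrl.get_state(); print('tcp in dock mm',rel(r.x[:3],[*s['eef_pos'][:2],yaw_of(s)-np.pi/2]),'z',round(s['eef_pos'][2],4),'F',np.round(s['wrist_force'],1),'t',s['time'])
def bail(t,lo=0,hi=2.1):
    snap('side','side'+t); G=grad('side'+t); sh=r.x[9:11]; best=[]
    for b in np.arange(lo,hi,.01):
        e=world(r.x[:3],dock_edges([0,0,0,b])[4:]); v=0
        for a,c in e:
            p=(proj('side'+t,np.linspace(a,c,40))+sh).astype(np.float32); tt=p[-1]-p[0]; n=np.array([-tt[1],tt[0]])/np.linalg.norm(tt)
            v+=np.abs(cv2.remap(G,p[None,:,0],p[None,:,1],cv2.INTER_LINEAR)[0]@n).clip(0,150).mean()
        best.append((round(v),round(float(b),2)))
    print(sorted(best)[::-1][:6])
E
python3 -c "
from joint import *
where(); bail('6')"
```

```text
tcp in dock mm [-5.  77.9 -2.3] z 0.1225 F [ 0.1 -0.1  0.1] t 8.55
[(272, 0.36), (272, 0.35), (270, 0.37), (270, 0.34), (269, 0.33), (268, 0.38)]
```

Emit:
{"name": "servo_tool", "arguments": {
  "steps": [
    {"linear":[-1,0,0],"spin":0,"claw":0},
    {"linear":[-2,0,0],"spin":0,"claw":0},
    {"linear":[-3,0,0],"spin":0,"claw":0},
    {"linear":[-3.8,0,0],"spin":0,"claw":0},
    {"linear":[-4.6,0,0],"spin":0,"claw":0}
  ]
}}

```text
time: 9.1
eef_pos: [0.5546, 0.1763, 0.126]
tcp_rot: [0.0, 0.606, 0.795, 0.001]
wrist_force: [0.4, 1.2, 1.2]
width: 0.0002
grip_force: 0.8
```

Emit:
{"name": "servo_tool", "arguments": {
  "steps": [
    {"linear":[-0.8,0,0],"spin":0,"claw":0},
    {"linear":[-1.6,0,0],"spin":0,"claw":0},
    {"linear":[-2.4,0,0],"spin":0,"claw":0},
    {"linear":[-3.2,0,0],"spin":0,"claw":0},
    {"linear":[-4,0,0],"spin":0,"claw":0},
    {"linear":[-4.7,0,0],"spin":0,"claw":0}
  ]
}}

```text
time: 9.7
eef_pos: [0.566, 0.1311, 0.1249]
tcp_rot: [-0.0, 0.606, 0.795, -0.0]
wrist_force: [-1.3, 3.1, -1.1]
width: 0.0
grip_force: 1.1
```

```bash
python3 -c "
from joint import *
where(); bail('7')"
```

```text
tcp in dock mm [ -3.1 -15.7  -2.6] z 0.1249 F [-1.3  3.1 -1.1] t 9.7
[(298, 0.89), (297, 0.88), (296, 0.9), (296, 0.87), (294, 0.91), (294, 0.86)]
```

Bail now at about 0.9–1.0 rad, with 3 N contact. Next I'll lift over the bar and place the tips on top of it.

Emit:
{"name": "servo_tool", "arguments": {
  "steps": [
    {"linear":[0.6,0.3,0],"spin":0,"claw":0},
    {"linear":[0.8,0.3,-2],"spin":0,"claw":0},
    {"linear":[0.8,0.3,-4.5],"spin":0,"claw":0},
    {"linear":[-1,0.3,-4.5],"spin":0,"claw":0},
    {"linear":[-2.4,0.3,-4.5],"spin":0,"claw":0},
    {"linear":[-2.4,0.3,-3.5],"spin":0,"claw":0},
    {"linear":[-2.4,0.3,-3.0],"spin":0,"claw":0}
  ]
}}

```text
time: 10.45
eef_pos: [0.5747, 0.1092, 0.1536]
tcp_rot: [-0.001, 0.607, 0.795, -0.001]
wrist_force: [0.4, -0.0, -0.0]
width: 0.0
grip_force: 0.0
```

```bash
python3 -c "
from joint import *
where(); bail('8')"
```

```text
tcp in dock mm [ -0.6 -39.2  -3.3] z 0.1536 F [ 0.4 -0.  -0. ] t 10.45
[(317, 2.09), (311, 2.08), (297, 1.1), (297, 1.09), (297, 1.08), (296, 1.07)]
```

Emit:
{"name": "servo_tool", "arguments": {
  "steps": [
    {"linear":[0,0,0.7],"spin":0,"claw":0},
    {"linear":[0,0,1.3],"spin":0,"claw":0},
    {"linear":[-0.7,0,1.8],"spin":0,"claw":0},
    {"linear":[-1.3,0,2.4],"spin":0,"claw":0},
    {"linear":[-1.9,0,3.1],"spin":0,"claw":0},
    {"linear":[-2.4,0,3.8],"spin":0,"claw":0},
    {"linear":[-2.8,0,4.5],"spin":0,"claw":0},
    {"linear":[-3.2,0,5.3],"spin":0,"claw":0},
    {"linear":[-3.5,0,6.1],"spin":0,"claw":0}
  ]
}}

```text
time: 11.4
eef_pos: [0.585, 0.0757, 0.0934]
tcp_rot: [-0.0, 0.606, 0.795, 0.0]
wrist_force: [0.5, -0.5, 2.0]
width: 0.0002
grip_force: 0.5
```

```bash
python3 -c "
from joint import *
where(); bail('9')"
```

```text
tcp in dock mm [  0.3 -74.2  -2.6] z 0.0934 F [ 0.5 -0.5  2. ] t 11.4
[(268, 2.09), (263, 2.08), (253, 2.07), (252, 0.15), (251, 0.12), (250, 0.16)]
```

Emit:
{"name": "servo_tool", "arguments": {
  "steps": [
    {"linear":[-0.2,0,0.7],"spin":0,"claw":0},
    {"linear":[-0.35,0,1.4],"spin":0,"claw":0},
    {"linear":[-0.4,0,2.0],"spin":0,"claw":0},
    {"linear":[-0.4,0,2.5],"spin":0,"claw":0},
    {"linear":[-0.4,0,2.9],"spin":0,"claw":0}
  ]
}}

```text
time: 11.95
eef_pos: [0.5858, 0.0718, 0.0648]
tcp_rot: [-0.0, 0.606, 0.795, -0.0]
wrist_force: [-0.3, -0.8, 1.3]
width: -0.0001
grip_force: 0.4
```

Emit:
{"name": "servo_tool", "arguments": {
  "steps": [
    {"linear":[0,0,0.2],"spin":0,"claw":0},
    {"linear":[0,0,0.4],"spin":0,"claw":0},
    {"linear":[0,0,0.5],"spin":0,"claw":0}
  ]
}}

```text
time: 12.25
eef_pos: [0.5859, 0.0719, 0.0616]
tcp_rot: [0.0, 0.606, 0.795, 0.0]
wrist_force: [-4.7, -0.9, 14.3]
width: 0.0
grip_force: 7.1
```

The bail stop is reached: 14 N with tip z ≈ 37 mm, as expected. I'll press a touch, hold, then rise clear.

Emit:
{"name": "servo_tool", "arguments": {
  "steps": [
    {"linear":[0,0,0.1],"spin":0,"claw":0},
    {"linear":[0,0,0.1],"spin":0,"claw":0},
    {"linear":[0,0,0.1],"spin":0,"claw":0},
    {"linear":[0,0,-1],"spin":0,"claw":0},
    {"linear":[-1,0,-4],"spin":0,"claw":0},
    {"linear":[-3,0,-8],"spin":0,"claw":0},
    {"linear":[-6,0,-13],"spin":0,"claw":0},
    {"linear":[-10,0,-17],"spin":0,"claw":0},
    {"linear":[-10,0,-17],"spin":0,"claw":0},
    {"linear":[-10,0,-17],"spin":0,"claw":0}
  ]
}}

```text
time: 13.25
eef_pos: [0.6142, -0.0259, 0.2326]
tcp_rot: [0.002, 0.607, 0.795, 0.002]
wrist_force: [-0.2, -0.5, -0.6]
width: -0.0
grip_force: 0.0
```

```bash
python3 -c "
from joint import *
where(); bail('10',1.3)
D=r.x[:3]; sh=r.x[9:11]
fq=fit(['side10'],lambda q:[((-45,30,44),(-45,-30,44)),((45,30,44),(45,-30,44)),((-45,-30,44),(45,-30,44))],[.574,.121,.27],[.003,.003,.03])[0]
obs=proj('side10',world(fq,C[:4]))
g=least_squares(lambda q:(proj('side10',world(q,C[:4]))+sh-obs).ravel(),fq,x_scale=[.01,.01,.1]).x; print(rel(D,g))
"
```

```text
tcp in dock mm [   1.3 -179.9   -5. ] z 0.2326 F [-0.2 -0.5 -0.6] t 13.25
[(407, 2.07), (406, 2.08), (405, 2.09), (404, 2.06), (393, 2.05), (379, 2.04)]
[ -0.5 -33.2 -46.4]
```

```bash
python3 -c "
from rig import ctrl
print(ctrl.hand_in())"
```

```text
the job is handed in; nothing more can be done
None
```

The job is handed in, with no verdict returned. The plug was pushed until it stopped hard against the housing. The camera fit puts it 3–4 mm short of the face (limit 3.5), but I trust the hard stop more. The bail measures about 2.08 rad, down behind the plug, and the arm is clear.

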